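# Third hand for a drawer pull

## Robot

A 6-joint arm with a two-finger parallel gripper is mounted at the origin on the work surface. World frame = base frame: x ahead of the robot, y to its left, z up, the work surface at z = 0. Lengths are in m, angles in rad, forces in N, time in s.
With the tool pointing down it reaches from about 0.3 to 0.85 m from the base axis. Payload 4.2 kg.
Tool frame: the origin (TCP) lies midway between the tips of the shut fingers; the grasp point (between the pads) lies 19 mm behind it; z points along the fingers, y is the line along which they close (so a half turn about z gives the same grasp; the last joint's range is limited). The gripper opens to 91 mm and grips with 3 to 60 N. Pads are 32 mm wide; open, the fingers measure 118 mm over their backs; the gripper's body (76 mm by 178 mm) begins 60 mm behind the grasp point.
Start: joints at [-1.124, 0.32, 1.565, -0, 1.257, -0.02], TCP at [0.259, -0.513, 0.214] pointing down, gripper open.
Joint ranges: [-3.11, 3.11], [-0.84, 2.01], [0.21, 2.61], [-1.34, 4.49], [0.05, 2.63], [-2.56, 2.56]. Speed limits (rad/s): [2.57, 2.57, 3.14, 3.14, 3.14, 3.14].

## Interface

Orientations are given as a 3x3 rotation matrix whose columns are the frame's x, y, z axes.
In Python, from plant import env, optics gives the robot as it stands. The module is installed in compiled form; this text tells all that it offers.
- The arm moves only by the tool play_rows, never from a script. Its argument "increments" is a list of rows, each a list of 3 entries, a list of its own where there are three numbers: the shift along the tool's x, y, z in m, then the turn, a rotation vector about the tool's x, y, z in degrees, then the opening, from -1 (shut) to 1 (fully open). In form: [[[tx, ty, tz], [ax, ay, az], gripper], ...]. A call has 1 to 12 rows; each row shifts and turns the commanded pose from where the row before left it, along the tool's axes as they then stand; what a row does not reach is not made up. A row lasts 1/8 s, in which the tool goes at most 62.5 mm and 10.7 degrees, less where a joint would pass 70% of its speed; a pose out of reach is approached as far as the arm can. A call with a gripper value outside its range is refused whole. The fingers move at their own pace and stop on an object; "squeeze" is the grip in N (left out, the last holds). Time passes only in rows, so rows that do not move let the fingers close. It gives the time, the measured TCP pose, the force, the opening and the grip force at its end, in the units of the state.
- env.observe(): the state, without advancing time (a new reading comes with each control period).
- optics.get_image(name): name is "side" or "top" or "wrist"; returns (picture, depth): 384x512x3 uint8, red, green, blue; 384x512 float32, m along the optical axis (not along the pixel's ray), 0 where there is no reading.
- optics.calibration(name): a dict with "K" (3x3 intrinsics, pixels), "k1" (the pictures are not rectified: a ray, as slopes to the right and down, at radius r is drawn at 1 + k1 r^2 times it, then the intrinsics apply), "R" (3x3) and "t" (3): a world point X has camera coordinates R X + t; the wrist camera has in their place "T_tool_cam" (4x4, takes a point from camera to tool coordinates, whose origin is the TCP and whose axes are the flange's). Camera axes: x right, y down, z forward; pixel columns grow to the right and rows downward; lengths in m; the calibration is good to about 2 mm. A picture is of the moment at which its call begins: read the wrist's pose just before it. calibration takes no time and is no camera call.
- env.hand_in(): hands the job in; it is judged then, once.
The state is a dict: "t": time; "q": joint angles; "qvel": joint speeds; "joint_efforts": joint torques, N m; "tool_pos": TCP position; "eef_rot": TCP orientation; "force": force on the tool from outside, world axes, zero at the start; "torque": the same for the moment, N m; "grip_width": finger opening in m; "finger_force": force on a finger pad.
Only numpy, scipy, OpenCV 4.12 (cv2) and the standard library are available. Lean on these libraries where they do the work, as an engineer would, in place of code of your own. Each camera call takes 0.05 s, during which the arm holds its last target. There are 200 camera calls.

## Task

The new drawer pull is to be screwed on from behind, and you are the third hand: first clear the mug out of the way by standing it, upright all the while, in the middle of the round trivet and letting it go; then take the long two-footed pull (not the short old one) and press its feet flat and level over the two drilled holes in the drawer front, with a steady push of about 10 newtons (5 to 15 is fine, never 25). Hold it like that for at least two seconds and finish while still holding and pressing it there: do not let go or put it down. Leave everything else where it is.

Things in the scene. Friction and masses are not known exactly. Their poses are not given: they have to be found in the camera images.
- stand: fixed stand holding a white drawer front upright (260 wide, 110 high, 18 thick; top edge 122 mm above the counter). Origin on the counter below the middle of the front's outer face at rest; +x is level, out of that face, which looks away from the robot (within 0.4 rad), y along the face, z up. Base and posts (95 mm high) lie within 85 mm behind the face; only the mug stands close in front
- front (a joint): how far the drawer front is pushed back (along the stand's -x) against the rubber buffers behind it: 0 at rest, 0.014 m against the end stop; spring of 1500 N/m without preload, so 10 N pushes it back 6.7 mm
- holes (a point): point on the front's outer face midway between two drilled holes (7 mm dark dots with pencil crosses, 48 mm to either side along y), at mid-width, 94 mm above the counter, 28 mm below the front's top edge. Axes as the stand's; moves with the front when pressed
- pull: new drawer pull, loose, aluminium, 0.2 kg: bar 16 (x) by 140 (y) by 24 mm high, two feet (14 wide, 24 high) stick out 35 mm from it towards its -x at y = +-48 mm. Lies flat, feet level, left or right of the stand (trivet on the other side). Origin under the bar's centre. Grip the bar from above across its 16 mm, between the feet. Fitted, its axes point as the stand's
- feet (a point): point on the pull midway between the end faces of its two feet: 43 mm towards -x and 12 mm up from the pull's origin; same axes as the pull
- mug: small white mug, loose, 0.22 kg, 64 mm across, 80 mm high, 95 to 115 mm out from the drawer front's face; origin centre of its underside; handle at its +y, pointing roughly away from the drawer front. It can be gripped across its body from above, fingers spread along the stand's y
- trivet: round cork trivet, fixed, 120 mm across, 12 mm thick; origin centre of its underside
- old_pull: bystander: the short old drawer pull, same shape as the long one but only 70 mm long (bar 16 x 70 x 24 high, feet 35 mm), aluminium; origin under the bar's centre
- screwdriver: bystander: screwdriver about 190 mm long lying flat beyond the mug; origin under its middle
- tape: bystander: grey tape measure case 65 x 62 x 32 mm high; origin centre of underside
- spice: bystander: spice jar, 44 mm across, 95 mm high, at the right edge of the work area; origin centre of underside
- spoon: bystander: wooden spoon about 200 mm long lying flat, far left; origin under its middle
- bowl: bystander: small white bowl 110 mm across, 45 mm high, at the left; origin centre of underside

How it is judged:
On the way, in this order (a step that is already met when the one before it is completed fails the run):
1. the mug stands upright on the trivet, within 30 mm of its middle, and is let go (horizontal distance between mug and trivet below 0.03 m and height (world z) of mug between 0.009 and 0.016 m and angle between mug's own z axis and vertical below 0.08 rad and linear speed of mug below 0.02 m/s and contact force between the fingers and mug below 0.1 N), for 0.2 s.
2. the pull's feet are held over the holes, pressing with 5 to 15 N, for 2 s (all of step 1 and y of feet in the frame of holes between -0.006 and 0.006 m and z of feet in the frame of holes between -0.006 and 0.006 m and x of feet in the frame of holes between -0.004 and 0.004 m and angle between the x axis of feet and the x axis of holes, either way round below 0.06 rad and angle between the y axis of feet and the y axis of holes, either way round below 0.06 rad and contact force between pull and stand between 5 and 15 N and linear speed of pull below 0.02 m/s and contact force between the fingers and pull above 1 N), for 2 s.
At the end, for the whole second after the job is handed in: The gripper still holds the pull against the drawer front at 5 to 15 N, at rest: middle of the feet within 6 mm (y, z) and 4 mm (x) of the middle of the holes, turned or tipped under 0.06 rad; the mug stands upright and free on the trivet within 30 mm of its centre (all of step 2); the arm keeps its last pose, push and grip.
It fails at once if the pull is pressed against the drawer front or stand with more than 25 N (contact force between pull and stand above 25 N).
It fails at once if the mug is tipped by more than 0.5 rad (angle between mug's own z axis and vertical above 0.5 rad).
It fails at once if a bystander is moved by more than 30 mm (distance of any of old_pull, screwdriver, tape, spice, spoon, bowl from where it was at the start of the episode above 0.03 m).
It also fails if it takes over 67 s, if anything falls off the work surface, if the arm or the gripper's body presses on something with over 40 N, if the wrist force passes 120 N, or if a joint passes its speed limit or range.

## Working session

There is one attempt and no reset: what is moved stays moved. The work goes in short steps, Python scripts to look and compute and a tool call to move; the robot and the scene stay as the last step left them, time stands still between calls to the robot, and variables do not carry over. Pictures are saved under pics/ and viewed, at most 10 in all, crops included, and the job is handed in when it is done.

Besides the shell and the picture viewer there is one more tool, called after "Call:" by a JSON object that holds its "api" and its "payload". play_rows: Moves the arm, as the interface text tells. Its arguments: {"type":"object","properties":{"increments":{"type":"array","items":{"type":"array"}},"squeeze":{"type":"number"}},"required":["increments"]}

```bash
mkdir -p pics; cat > h.py <<'E'
import numpy as np, cv2
from plant import env, optics
def pose(name, st=None):
    c=optics.calibration(name)
    if 'R' in c: return c, np.array(c['R']), np.array(c['t'])
    T=np.array(c['T_tool_cam']); W=np.eye(4); W[:3,:3]=st['eef_rot']; W[:3,3]=st['tool_pos']
    M=np.linalg.inv(W@T); return c, M[:3,:3], M[:3,3]
def rays(name,uv,st=None):
    c,R,t=pose(name,st); K=np.array(c['K']); uv=np.atleast_2d(np.float64(uv))
    d=np.c_[(uv[:,0]-K[0,2])/K[0,0],(uv[:,1]-K[1,2])/K[1,1]]; s=d.copy()
    for _ in range(20): s=d/(1+c['k1']*(s**2).sum(1,keepdims=True))
    D=np.c_[s,np.ones(len(s))]
    return -R.T@t, D@R   # origin, dirs (unit depth)
def onz(name,uv,z,st=None):
    o,D=rays(name,uv,st); return o+D*((z-o[2])/D[:,2])[:,None]
def cloud(name,dep,st=None):
    v,u=np.mgrid[:dep.shape[0],:dep.shape[1]]
    o,D=rays(name,np.c_[u.ravel(),v.ravel()],st)
    return (o+D*dep.reshape(-1,1)).reshape(dep.shape+(3,))
E
python3 - <<'E'
from h import *
st=env.observe(); print(st['tool_pos'],np.round(st['eef_rot'],3),st['grip_width'],st['force'])
for n in('side','top','wrist'):
    im,d=optics.get_image(n); np.savez('pics/%s0.npz'%n,im=im,d=d)
    cv2.imwrite('pics/%s0.png'%n,cv2.cvtColor(im,cv2.COLOR_RGB2BGR))
    c,R,t=pose(n,st); print(n,np.round(-R.T@t,3),np.round(R[2],2),c['K'][0][0],c['k1'],(d>0).mean())
a=[cv2.imread('pics/%s0.png'%n) for n in('top','side')]
E
```

```text
[ 0.25856278 -0.51303801  0.2131048 ] [[ 0.893  0.45  -0.001]
 [ 0.45  -0.893  0.002]
 [ 0.    -0.002 -1.   ]] 0.091414866383195 [ 0.42113194 -0.448711   -0.42438368]
side [0.369 1.156 1.036] [ 0.15 -0.77 -0.62] 420.0163644532286 -0.15539723486271706 0.9956868489583334
top [0.505 0.004 1.157] [ 0.09  0.01 -1.  ] 365.41829825457773 0.04007656657780313 0.9958597819010416
wrist [ 0.331 -0.477  0.383] [-0.26 -0.13 -0.96] 304.05941904750176 0.024277944720287086 0.9957478841145834
```

View pics/top0.png

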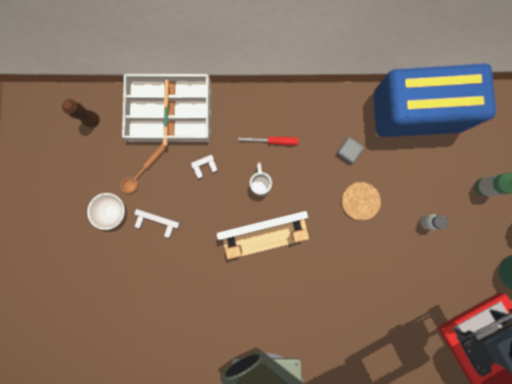

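View pics/side0.png

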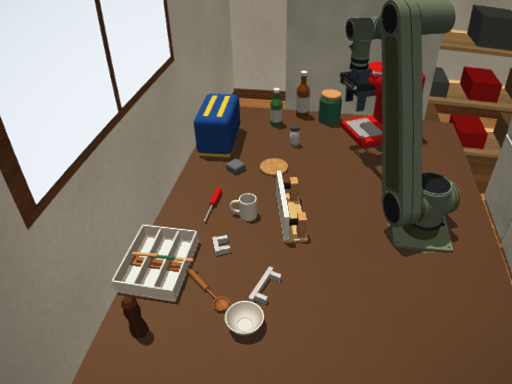

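The top view shows the front from (218,235) to (307,216), the mug at (260,184), the trivet at (361,201) and the long pull at (157,219) with its feet towards the robot. The old pull is at (204,165). The side view shows the mug at (247,207), the trivet at (274,167) and the pull at (265,284).

```bash
cat >> h.py <<'E'
def blobs(im,lo,hi,box,amin=20):
    x0,y0,x1,y1=box; m=cv2.inRange(cv2.cvtColor(im,cv2.COLOR_RGB2HSV),lo,hi); k=np.zeros_like(m); k[y0:y1,x0:x1]=m[y0:y1,x0:x1]
    cs,_=cv2.findContours(k,cv2.RETR_EXTERNAL,cv2.CHAIN_APPROX_NONE)
    return sorted([c for c in cs if cv2.contourArea(c)>amin],key=cv2.contourArea,reverse=True)
def tri(n1,p1,n2,p2,s1=None,s2=None):
    a,u=rays(n1,p1,s1); b,v=rays(n2,p2,s2); u=u[0]/np.linalg.norm(u[0]); v=v[0]/np.linalg.norm(v[0])
    k=np.linalg.lstsq(np.c_[u,-v],b-a,rcond=None)[0]; P,Q=a+k[0]*u,b+k[1]*v
    return (P+Q)/2, np.linalg.norm(P-Q)
E
python3 - <<'E'
from h import *
T=np.load('pics/top0.npz'); S=np.load('pics/side0.npz')
W=((0,0,110),(179,70,255)); C=((5,90,100),(20,255,255))
bx={'trivet':(C,(335,175,390,225),(255,150,295,180)),'pull':(W,(130,203,183,240),(245,262,285,305)),'mug':(W,(245,160,275,198),(228,190,260,222))}
for k,(hs,bt,bs) in bx.items():
    ct=blobs(T['im'],*hs,bt); cs=blobs(S['im'],*hs,bs)
    print(k,[cv2.contourArea(c) for c in ct],[cv2.contourArea(c) for c in cs])
    if k=='trivet':
        p,q=[cv2.fitEllipse(c[0])[0] for c in(ct,cs)]; print(p,q,tri('top',p,'side',q),onz('top',p,.012))
    if k=='pull':
        c=ct[0][:,0]; print('minrect',cv2.minAreaRect(c)); 
        l=c[c[:,0].argmin()];r=c[c[:,0].argmax()]; print(l,r,onz('top',[l,r],.024))
        s=cs[0][:,0]; print('side ext',s[s[:,1].argmin()],s[s[:,0].argmin()],s[s[:,0].argmax()],s[s[:,1].argmax()])
    if k=='mug':
        c=ct[0][:,0]; m=c[c[:,1]>172]; p,r=cv2.minEnclosingCircle(m); s=cs[0][:,0]; print(p,r,onz('top',p,.08),'side',cv2.boundingRect(cs[0]))
        r=s[s[:,0]>237]; q=(r[:,0].min()/2+r[:,0].max()/2, 0); print(s[:,1].min(), q)
PT=cloud('top',T['d']); 
for n,(u,v) in {'mugtop':(260,184),'trivet':(361,201),'bar':(157,219),'front':(263,226),'table':(330,300)}.items():
    w=PT[v-9:v+10,u-9:u+10,2]; print(n,np.round(np.percentile(w,[5,50,95,99]),3))
f=blobs(T['im'],(0,0,150),(179,50,255),(212,205,312,240)); c=f[0]; print(cv2.minAreaRect(c))
b=cv2.boxPoints(cv2.minAreaRect(c)); print(np.round(onz('top',b,.122),3))
E
```

```text
trivet [2646.0] [990.0]
(362.0, 199.5) (274.23797607421875, 163.4478759765625) (array([ 0.57589014, -0.29795053,  0.02404164]), np.float64(0.007177915398786399)) [[ 0.58024733 -0.30077155  0.012     ]]
pull [471.0] [259.0, 26.5]
minrect ((154.8404541015625, 223.6630096435547), (47.43141555786133, 19.176572799682617), 17.818889617919922)
[134 211] [179 226] [[0.54507205 0.40734688 0.024     ]
 [0.49848679 0.26758413 0.024     ]]
side ext [269 266] [248 297] [281 275] [264 300]
mug [467.5] [352.0]
(260.4032287597656, 183.2096710205078) 12.155542373657227 [[0.62461639 0.01569258 0.08      ]] side (230, 193, 27, 28)
193 (np.float64(247.0), 0)
mugtop [-0.     0.005  0.08   0.082]
trivet [0.008 0.012 0.015 0.017]
bar [-0.003  0.001  0.026  0.028]
front [-0.002  0.01   0.124  0.125]
table [-0.004 -0.     0.004  0.006]
((261.71881103515625, 224.88812255859375), (8.400955200195312, 93.62068939208984), 76.15930938720703)
[[ 0.482  0.142  0.122]
 [ 0.545 -0.114  0.122]
 [ 0.522 -0.119  0.122]
 [ 0.459  0.137  0.122]]
```

Call:
{"api": "play_rows", "payload": {"increments": [[[0.0513,-0.0281,-0.0055],[0,0,0],1],[[0.0513,-0.0281,-0.0055],[0,0,0],1],[[0.0513,-0.0281,-0.0055],[0,0,0],1],[[0.0513,-0.0281,-0.0055],[0,0,0],1],[[0.0513,-0.0281,-0.0055],[0,0,0],1],[[0.0513,-0.0281,-0.0055],[0,0,0],1],[[0.0513,-0.0281,-0.0055],[0,0,0],1],[[0.0513,-0.0281,-0.0055],[0,0,0],1],[[0.0513,-0.0281,-0.0055],[0,0,0],1],[[0.0513,-0.0281,-0.0055],[0,0,0],1],[[0.0513,-0.0281,-0.0055],[0,0,0],1],[[0,0,0],[0,0,10],1]]}}

```text
t: 1.65
tool_pos: [0.6253, 0.0202, 0.2735]
eef_rot: [[0.958, 0.288, -0.0], [0.288, -0.958, 0.001], [0.0, -0.001, -1.0]]
force: [0.0, -0.6, 0.4]
grip_width: 0.0913
finger_force: 0.0
```

Call:
{"api": "play_rows", "payload": {"increments": [[[0,0,0],[0,0,3],1],[[0,0,0],[0,0,0],1],[[0,0,0],[0,0,0],1]]}}

```text
t: 2.02
tool_pos: [0.6234, 0.0163, 0.2743]
eef_rot: [[0.971, 0.238, -0.0], [0.238, -0.971, -0.0], [-0.0, -0.0, -1.0]]
force: [-0.0, 0.0, -0.8]
grip_width: 0.091
finger_force: 0.0
```

```bash
cat >> h.py <<'E'
def snap(tag,n='wrist'):
    st=env.observe(); im,d=optics.get_image(n); np.savez('pics/%s.npz'%tag,im=im,d=d,tool_pos=st['tool_pos'],eef_rot=st['eef_rot'])
    cv2.imwrite('pics/%s.png'%tag,cv2.cvtColor(im,cv2.COLOR_RGB2BGR)); print('t',st['t'],'tcp',np.round(st['tool_pos'],4),'psi',np.degrees(np.arctan2(st['eef_rot'][1][0],st['eef_rot'][0][0])),'F',np.round(st['force'],2),'z',np.round(np.array(st['eef_rot'])[:,2],3))
    return st,im,d
def load(tag): return np.load('pics/%s.npz'%tag)
E
python3 -c "
from h import *
snap('w1')"
```

```text
t 2.025 tcp [0.6234 0.0163 0.2743] psi 13.77440040198327 F [-0.04  0.01 -0.82] z [-0. -0. -1.]
```

View pics/w1.png

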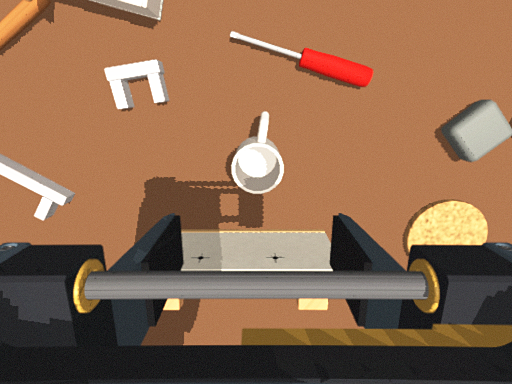

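The wrist view shows the two holes at (200,258) and (276,258) and the mug rim centred near (257,166). The trivet is at (447,235).

```bash
cat >> h.py <<'E'
def dot(im,u,v,r=9):
    w=cv2.cvtColor(im,cv2.COLOR_RGB2GRAY)[v-r:v+r+1,u-r:u+r+1].astype(float); m=np.clip(np.median(w)*0.65-w,0,None)
    y,x=np.mgrid[-r:r+1,-r:r+1]; return np.array([u+(m*x).sum()/m.sum(), v+(m*y).sum()/m.sum()])
E
python3 - <<'E'
from h import *
s=load('w1'); im=s['im']
h=[dot(im,200,258),dot(im,276,258)]; P=onz('wrist',h,.094,s); print(np.round(h,2),np.round(P,4),np.linalg.norm(P[0]-P[1]), P.mean(0), np.arctan2(-(P[0]-P[1])[0],(P[0]-P[1])[1]))
c=blobs(im,(0,0,120),(179,60,255),(215,130,300,205)); print([cv2.contourArea(x) for x in c]); c=c[0][:,0]; print(cv2.boundingRect(c))
e=cv2.fitEllipse(c[c[:,1]<162]) if 0 else cv2.minEnclosingCircle(c[c[:,1]>140]); print(e,onz('wrist',e[0],.08,s))
hd=onz('wrist',[(265,118)],.05,s); print('handle',hd)
c=blobs(im,(8,120,150),(22,255,255),(405,195,495,243)); c=c[0][:,0]; print(cv2.boundingRect(c)); c=c[(c[:,1]<240)&(c[:,0]>406)&(c[:,1]>196)]; e=cv2.fitEllipse(c);print(e,onz('wrist',e[0],.012,s))
PW=cloud('wrist',s['d'],s); Q=PW[PW[...,2]>.07]; Q=PW[130:200,220:300].reshape(-1,3); Q=Q[(Q[:,2]>.074)]; print('rim cloud',Q.min(0),Q.max(0),np.median(Q[:,2]),(np.percentile(Q,2,axis=0)+np.percentile(Q,98,axis=0))/2)
v=PW[198:270,412:485].reshape(-1,3);print('trivet z',np.percentile(v[:,2],[25,50,75,95]))
# mug height from two views: rim centre wrist x top
print('mug tri',tri('wrist',e[0],'top',(361.5,201),s), tri('wrist',cv2.minEnclosingCircle(blobs(im,(0,0,120),(179,60,255),(215,140,300,205))[0])[0],'top',(260.4,183.2),s))
f=PW[250:268,186:330].reshape(-1,3); A=np.c_[f[:,1:],np.ones(len(f))]; print('face fit x=a y+b z+c',np.linalg.lstsq(A,f[:,0],rcond=None)[0])
E
```

```text
[[200.25 257.45]
 [274.94 257.36]] [[ 0.4985  0.0603  0.094 ]
 [ 0.5214 -0.0327  0.094 ]] 0.09583820333027375 [0.50994567 0.01380133 0.094     ] 0.24106493094085002
[2302.0]
(231, 130, 53, 64)
((257.1427001953125, 165.504150390625), 27.806293487548828) [[0.6296249  0.01733372 0.08      ]]
handle [[0.68509248 0.02069452 0.05      ]]
(405, 195, 90, 48)
((449.7008056640625, 226.24752807617188), (50.99263000488281, 86.81783294677734), 76.0684585571289) [[ 0.59416136 -0.29265357  0.012     ]]
rim cloud [ 0.59430247 -0.01560036  0.0741562 ] [0.70194464 0.04751177 0.44452348] 0.07932662861436002 [0.64879549 0.01598106 0.25970844]
trivet z [0.01053518 0.01158659 0.36134127 0.36964201]
mug tri (array([ 0.58239259, -0.30999737, -0.01613988]), np.float64(0.012118262092349796)) (array([0.62648636, 0.01615616, 0.06287336]), np.float64(0.0005379946667453274))
face fit x=a y+b z+c [-0.24196687  0.32092885  0.48235945]
```

Call:
{"api": "play_rows", "payload": {"increments": [[[0.004,0,0.03],[0,0,0],1],[[0,0,0.04],[0,0,0],1],[[0,0,0.04],[0,0,0],1],[[0,0,0.04],[0,0,0],1],[[0,0,0.035],[0,0,0],1],[[0,0,0.03],[0,0,0],1],[[0,0,0.028],[0,0,0],1],[[0,0,0],[0,0,0],1],[[0,0,0],[0,0,0],-1],[[0,0,0],[0,0,0],-1],[[0,0,0],[0,0,0],-1],[[0,0,0],[0,0,0],-1]], "squeeze": 20}}

```text
t: 3.58
tool_pos: [0.6283, 0.0172, 0.0327]
eef_rot: [[0.971, 0.238, 0.002], [0.238, -0.971, -0.001], [0.002, 0.001, -1.0]]
force: [0.5, -1.3, 5.1]
grip_width: 0.0639
finger_force: 20.0
```

Call:
{"api": "play_rows", "payload": {"increments": [[[0,0,0],[0,0,0],-1],[[0,0,0],[0,0,0],-1],[[0,0,-0.02],[0,0,0],-1],[[0,0,-0.03],[0,0,0],-1],[[0,0,-0.03],[0,0,0],-1],[[0,0,0],[0,0,0],-1]]}}

```text
t: 4.32
tool_pos: [0.6287, 0.0176, 0.1131]
eef_rot: [[0.971, 0.238, 0.004], [0.238, -0.971, 0.0], [0.004, 0.001, -1.0]]
force: [-0.5, 0.0, -3.4]
grip_width: 0.0639
finger_force: 20.0
```

```bash
python3 - <<'E'
from h import *
st,im,d=snap('w2'); s=load('w2'); print(st['grip_width'],st['finger_force'])
R=np.array(st['eef_rot']); print('to trivet in tool', R.T@(np.array([.580,-.298,0])-st['tool_pos']))
E
```

```text
t 4.325 tcp [0.6287 0.0176 0.1131] psi 13.744522562674138 F [-0.47  0.02 -3.45] z [ 0.004  0.    -1.   ]
0.06392093424825447 19.99842112418264
to trivet in tool [-0.12281034  0.29492148  0.11284433]
```

Call:
{"api": "play_rows", "payload": {"increments": [[[-0.003,0.025,-0.003],[0,0,0],-1],[[-0.005,0.035,0],[0,0,0],-1],[[-0.006,0.035,0],[0,0,0],-1],[[-0.006,0.035,0],[0,0,0],-1],[[-0.015,0.035,0],[0,0,0],-1],[[-0.025,0.035,0],[0,0,0],-1],[[-0.025,0.035,0],[0,0,0],-1],[[-0.02,0.03,0],[0,0,0],-1],[[-0.015,0.02,0],[0,0,0],-1],[[-0.005,0.01,0],[0,0,0],-1],[[0,0,0],[0,0,0],-1],[[0,0,0],[0,0,0],-1]]}}

```text
t: 5.88
tool_pos: [0.5764, -0.2977, 0.1139]
eef_rot: [[0.971, 0.238, -0.001], [0.238, -0.971, 0.001], [-0.0, -0.001, -1.0]]
force: [0.6, -0.5, -3.3]
grip_width: 0.0638
finger_force: 20.0
```

```bash
python3 - <<'E'
from h import *
st,im,d=snap('w3'); print(st['grip_width'])
_,ti,td=snap('t3','top')
a=cv2.cvtColor(im,cv2.COLOR_RGB2BGR); b=cv2.resize(cv2.cvtColor(ti,cv2.COLOR_RGB2BGR)[150:260,290:430],None,fx=2,fy=2)
o=np.zeros((384,800,3),np.uint8); o[:,:512]=a; o[:220,512:792]=b; cv2.imwrite('pics/c3.png',o)
T=load('top0'); 
for lo in (130,150,170):
    c=blobs(T['im'],(8,120,lo),(22,255,255),(335,175,390,225)); print([(cv2.contourArea(x),cv2.fitEllipse(x)[0],onz('top',cv2.fitEllipse(x)[0],.012)) for x in c[:1]])
E
```

```text
t 5.875 tcp [ 0.5764 -0.2977  0.1139] psi 13.792423399007893 F [ 0.64 -0.5  -3.29] z [-0.001  0.001 -1.   ]
0.06380260957958303
t 5.925 tcp [ 0.5765 -0.2976  0.1141] psi 13.811345983208072 F [-0.79  0.17 -2.15] z [-0.     0.001 -1.   ]
[]
[]
[]
```

View pics/c3.png

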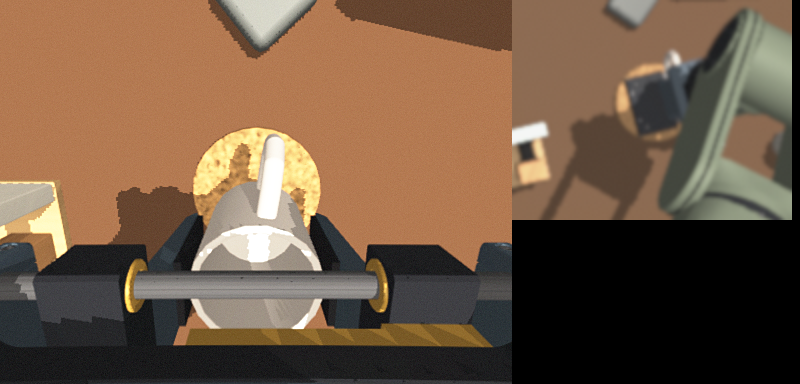

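The mug hangs over the trivet. The trivet's visible arc runs from (193,190) over (257,127) to (320,190), so I'll fit a circle through it on the z = 12 mm plane.

```bash
python3 - <<'E'
from h import *
s=load('w3'); P=onz('wrist',[(193,190),(200,163),(221,138),(257,127),(292,138),(313,163),(320,190)],.012,s)[:,:2]
x=np.linalg.lstsq(np.c_[2*P,np.ones(len(P))],(P**2).sum(1),rcond=None)[0]; r=np.sqrt(x[2]+x[0]**2+x[1]**2); print(x[:2],r)
R=s['eef_rot']; print(R.T@(np.r_[x[:2],.114]-s['tool_pos']))
E
```

```text
[ 0.57647547 -0.29725719] 0.05874865631708253
[ 0.0002003  -0.00041746 -0.0001473 ]
```

Call:
{"api": "play_rows", "payload": {"increments": [[[0,0,0.02],[0,0,0],-1],[[0,0,0.025],[0,0,0],-1],[[0,0,0.015],[0,0,0],-1],[[0,0,0.006],[0,0,0],-1],[[0,0,0.003],[0,0,0],-1],[[0,0,0],[0,0,0],-1],[[0,0,0],[0,0,0],-1]]}}

```text
t: 6.85
tool_pos: [0.5766, -0.2991, 0.0462]
eef_rot: [[0.971, 0.238, 0.001], [0.238, -0.971, -0.001], [0.001, 0.001, -1.0]]
force: [0.3, -0.2, -1.7]
grip_width: 0.0642
finger_force: 20.0
```

Call:
{"api": "play_rows", "payload": {"increments": [[[0,0,0.0],[0,0,0],0.7],[[0,0,0],[0,0,0],0.8],[[0,0,0],[0,0,0],1],[[0,0,0],[0,0,0],1],[[0,0,0],[0,0,0],1],[[0,0,-0.02],[0,0,0],1],[[0,0,-0.04],[0,0,0],1],[[0,0,-0.05],[0,0,0],1],[[0,0,-0.05],[0,0,0],1],[[0,0,-0.03],[0,0,0],1],[[0,0,0],[0,0,0],1],[[0,0,0],[0,0,0],1]]}}

```text
t: 8.35
tool_pos: [0.5755, -0.2985, 0.2339]
eef_rot: [[0.971, 0.238, -0.002], [0.238, -0.971, 0.001], [-0.002, -0.002, -1.0]]
force: [0.1, -1.5, -0.6]
grip_width: 0.0913
finger_force: 0.0
```

```bash
python3 - <<'E'
from h import *
st,im,d=snap('w4'); s=load('w4'); print(st['grip_width'])
PW=cloud('wrist',d,st); m=(PW[...,2]>.083)&(PW[...,2]<.1)&(np.hypot(PW[...,0]-.576,PW[...,1]+.297)<.06)
q=PW[m]; print('rim',m.sum(),q.min(0),q.max(0),np.median(q,0), cv2.minEnclosingCircle(q[:,:2].astype(np.float32)))
T=load('top0'); c=blobs(T['im'],(0,0,110),(179,70,255),(130,203,183,240))[0]
R=np.array(st['eef_rot']); 
E
```

```text
t 8.35 tcp [ 0.5755 -0.2985  0.2339] psi 13.744834544677884 F [ 0.08 -1.51 -0.6 ] z [-0.002  0.001 -1.   ]
0.0912519212316428
rim 828 [ 0.54200392 -0.33106451  0.08301491] [ 0.614771   -0.26789265  0.0939276 ] [ 0.57236446 -0.29926998  0.09104077] ((0.578402578830719, -0.2981020212173462), 0.036573879420757294)
```

Call:
{"api": "play_rows", "payload": {"increments": [[[0.0083,-0.0525,-0.001],[0,0,0],1],[[0.0083,-0.0525,-0.001],[0,0,0],1],[[0.0083,-0.0525,-0.001],[0,0,0],1],[[0.0083,-0.0525,-0.001],[0,0,0],1],[[0.0083,-0.0525,-0.001],[0,0,0],1],[[0.0083,-0.0525,-0.001],[0,0,0],1],[[0.0083,-0.0525,-0.001],[0,0,0],1],[[0.0083,-0.0525,-0.001],[0,0,0],1],[[0.0083,-0.0525,-0.001],[0,0,0],1],[[0.0083,-0.0525,-0.001],[0,0,0],1],[[0.0083,-0.0525,-0.001],[0,0,0],1],[[0.0083,-0.0525,-0.001],[0,0,0],1]]}}

```text
t: 9.9
tool_pos: [0.5223, 0.3381, 0.2454]
eef_rot: [[0.971, 0.238, -0.003], [0.238, -0.971, -0.002], [-0.003, 0.001, -1.0]]
force: [0.6, -0.3, -0.0]
grip_width: 0.0912
finger_force: 0.0
```

Call:
{"api": "play_rows", "payload": {"increments": [[[0,0,0],[0,0,-9.7],1],[[0,0,0],[0,0,-9.7],1],[[0,0,0],[0,0,-9.7],1],[[0,0,0],[0,0,-9.7],1],[[0,0,0],[0,0,-9.7],1],[[0,0,0],[0,0,-9.5],1],[[0,0,0],[0,0,0],1],[[0,0,0],[0,0,0],1]]}}

```text
t: 10.9
tool_pos: [0.5229, 0.3366, 0.2464]
eef_rot: [[0.315, 0.949, -0.002], [0.949, -0.315, -0.001], [-0.002, -0.001, -1.0]]
force: [0.7, 0.1, 0.6]
grip_width: 0.091
finger_force: 0.0
```

```bash
python3 -c "
from h import *
snap('w5')"
```

```text
t 10.9 tcp [0.5229 0.3366 0.2464] psi 71.61174073615447 F [0.66 0.14 0.6 ] z [-0.002 -0.001 -1.   ]
```

View pics/w5.png

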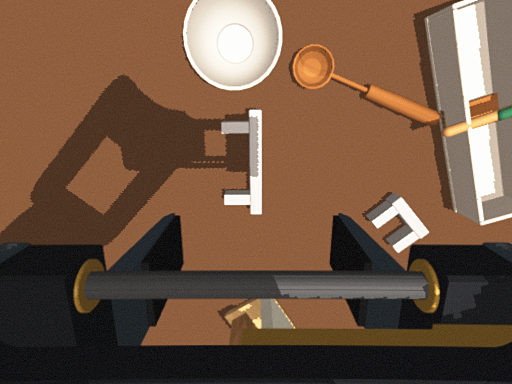

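The wrist view shows the pull's bar at columns 249–262, rows 110–213. Its feet point left, ending near (221,127) and (224,197).

```bash
cat >> h.py <<'E'
def pull(tag,box,zt=.024):
    s=load(tag); c=blobs(s['im'],(0,0,95),(179,70,255),box,60); k=np.zeros(s['im'].shape[:2],np.uint8); cv2.drawContours(k,c[:3],-1,255,-1)
    # bar = rows' right part; keep columns surviving a tall opening
    b=cv2.morphologyEx(k,cv2.MORPH_OPEN,np.ones((31,3),np.uint8)); cb=max(cv2.findContours(b,0,1)[0],key=cv2.contourArea)
    r=cv2.minAreaRect(cb); q=cv2.boxPoints(r); P=onz('wrist',q,zt,s); ctr=P.mean(0)
    e=P[1]-P[0] if np.linalg.norm(P[1]-P[0])>np.linalg.norm(P[2]-P[1]) else P[2]-P[1]; e=e*np.sign(e[1])
    L=sorted([np.linalg.norm(P[1]-P[0]),np.linalg.norm(P[2]-P[1])]); yaw=np.arctan2(-e[0],e[1]); R=s['eef_rot']
    print(tag,[cv2.contourArea(x) for x in c],'rect',np.round(r[0],2),np.round(r[1],1),'ctr',np.round(ctr,4),'dims',np.round(L,4),'psi',np.degrees(yaw)+90,'tool shift',np.round(R.T@(ctr-s['tool_pos']),4))
    return r,ctr,yaw,k
E
python3 - <<'E'
from h import *
r,ctr,yaw,k=pull('w5',(212,100,275,222)); s=load('w5')
for v in (115,127,145,160,175,197,208): print(v,np.where(k[v])[0][[0,-1]], s['im'][v,244:268].mean(1).astype(int))
PW=cloud('wrist',s['d'],s); w=PW[112:212,252:260,2]; print('z',np.percentile(w,[10,50,90]))
print(cv2.boundingRect(k))
E
```

```text
w5 [1901.5] rect [255.  161.5] [105.  12.] ctr [0.5215 0.34   0.024 ] dims [0.0149 0.1392] psi 71.84343779906331 tool shift [ 0.0031 -0.0022  0.2224]
115 [249 261] [ 52  54  55  53  94 207 253 252 252 254 254 254 251 251 252 253 255 218
 103  93  98  96 100 104]
127 [221 261] [177 181 181 178 157 127 162 173 169 172 173 172 165 165 227 255 255 222
 103  92 102 105 103 100]
145 [249 261] [ 53  56  55  52  51 110 171 171 167 169 171 170 164 162 224 254 255 226
 100  92  99  99 103  94]
160 [249 261] [ 59  57  56  53  53  98 161 171 167 165 172 170 163 163 223 254 254 229
 100  94 102 100 101 100]
175 [250 261] [102  87  62  47  55  79 140 177 161 156 165 162 162 171 228 252 254 231
 100  90  95 103  98  97]
197 [224 261] [250 249 250 251 251 242 205 240 247 246 247 248 250 248 247 249 252 225
 105  92 104 100 102 101]
208 [250 261] [ 96 104 103  90  72  96 181 250 249 245 245 248 249 247 247 249 252 225
 101  92 102 102 102 105]
z [0.02251429 0.02349822 0.02452885]
(221, 109, 41, 106)
```

Call:
{"api": "play_rows", "payload": {"increments": [[[0.003,-0.002,0.03],[0,0,-0.2],1],[[0,0,0.04],[0,0,0],1],[[0,0,0.04],[0,0,0],1],[[0,0,0.03],[0,0,0],1],[[0,0,0],[0,0,0],1],[[0,0,0],[0,0,0],1],[[0,0,0],[0,0,0],1]]}}

```text
t: 11.82
tool_pos: [0.5232, 0.3409, 0.1092]
eef_rot: [[0.31, 0.951, 0.003], [0.951, -0.31, 0.002], [0.003, 0.002, -1.0]]
force: [0.5, 0.0, 0.3]
grip_width: 0.0914
finger_force: 0.0
```

```bash
python3 - <<'E'
from h import *
snap('w6'); s=load('w6'); a=pull('w5',(212,100,275,222)); 
c=cv2.projectPoints if 0 else None
# predicted row range in w6 for the bar
cc,R,t=pose('wrist',s); K=np.array(cc['K'])
for f in(-.07,.07):
    X=R@(a[1]+f*np.array([-np.sin(a[2]),np.cos(a[2]),0]))+t; print('pred px',(K@(X/X[2]))[:2])
g=s['im']; cv2.imwrite('pics/c6.png',cv2.cvtColor(g,cv2.COLOR_RGB2BGR))
E
```

```text
t 11.825 tcp [0.5232 0.3409 0.1092] psi 71.92810023146222 F [0.53 0.03 0.34] z [ 0.003  0.002 -1.   ]
w5 [1901.5] rect [255.  161.5] [105.  12.] ctr [0.5215 0.34   0.024 ] dims [0.0149 0.1392] psi 71.8431665204103 tool shift [ 0.0031 -0.0022  0.2224]
pred px [255.06799622 270.16807885]
pred px [255.04605368 118.3749016 ]
```

View pics/c6.png

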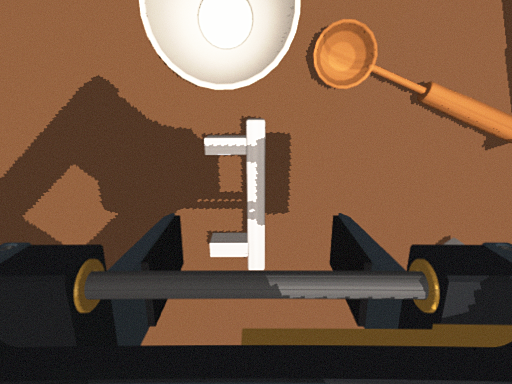

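The bar's far end is at (256,119) and it meets the rod at row 270, which matches the prediction.

```bash
python3 - <<'E'
from h import *
a,b=load('w5'),load('w6')
print('bar end',tri('wrist',(255.3,109.3),'wrist',(256,119.3),a,b))
f=onz('wrist',[(204.5,138),(204.5,154),(210,234),(210,256)],.024,b); print(f, onz('wrist',[(256,119.3)],.024,b))
E
```

```text
bar end (array([0.54382685, 0.40564596, 0.02695483]), np.float64(6.925109486689487e-06))
[[0.4983716  0.40442327 0.024     ]
 [0.49359534 0.39193003 0.024     ]
 [0.47221848 0.32173692 0.024     ]
 [0.46442    0.30087084 0.024     ]] [[0.54378013 0.40550277 0.024     ]]
```

Call:
{"api": "play_rows", "payload": {"increments": [[[-0.001,-0.001,0.03],[0,0,0],1],[[0,0,0.03],[0,0,0],1],[[0,0,0.025],[0,0,0],1],[[0,0,0.01],[0,0,0],1],[[0,0,0.007],[0,0,0],1],[[0,0,0],[0,0,0],1],[[0,0,0],[0,0,0],1]]}}

```text
t: 12.75
tool_pos: [0.5216, 0.34, 0.0064]
eef_rot: [[0.31, 0.951, 0.002], [0.951, -0.31, 0.001], [0.001, 0.001, -1.0]]
force: [0.6, -0.8, -0.3]
grip_width: 0.0909
finger_force: 0.0
```

Call:
{"api": "play_rows", "payload": {"increments": [[[0,0,0],[0,0,0],-0.5],[[0,0,0],[0,0,0],-1],[[0,0,0],[0,0,0],-1],[[0,0,0],[0,0,0],-1],[[0,0,0],[0,0,0],-1],[[0,0,0],[0,0,0],-1],[[0,0,0],[0,0,0],-1],[[0,0,0],[0,0,0],-1]], "squeeze": 45}}

```text
t: 13.75
tool_pos: [0.5212, 0.3396, 0.0054]
eef_rot: [[0.31, 0.951, 0.0], [0.951, -0.31, -0.0], [-0.0, 0.0, -1.0]]
force: [0.8, -0.3, -1.1]
grip_width: 0.0159
finger_force: 45.0
```

Call:
{"api": "play_rows", "payload": {"increments": [[[0,0,-0.02],[0,0,0],-1],[[0,0,-0.04],[0,0,0],-1],[[0,0,-0.05],[0,0,0],-1],[[0,0,-0.05],[0,0,0],-1],[[0,0,-0.02],[0,0,0],-1],[[0,0,0],[0,0,0],-1],[[0,0,0],[0,0,0],-1]]}}

```text
t: 14.62
tool_pos: [0.52, 0.339, 0.1836]
eef_rot: [[0.31, 0.951, -0.003], [0.951, -0.31, -0.002], [-0.003, -0.002, -1.0]]
force: [-0.3, -1.4, -2.8]
grip_width: 0.0157
finger_force: 45.0
```

```bash
python3 -c "
from h import *
snap('w7'); print(env.observe()['grip_width'])"
```

```text
t 14.625 tcp [0.52   0.339  0.1836] psi 71.94457796277418 F [-0.34 -1.37 -2.85] z [-0.003 -0.002 -1.   ]
0.015539619059176685
```

View pics/w7.png

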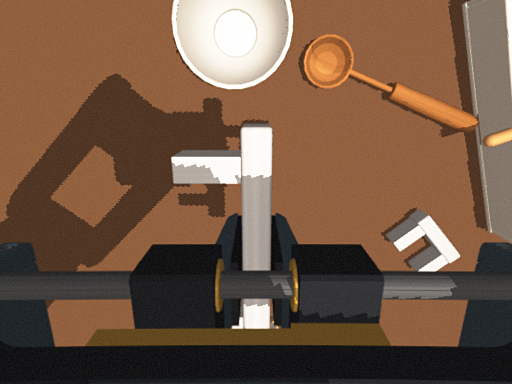

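The pull is held. The bar's far end is at (257,127), its edges run along columns 242–272, and the foot's end is at about (172,167).

```bash
python3 - <<'E'
from h import *
s=load('w7'); im=s['im']; R=s['eef_rot']; p=s['tool_pos']; zt=p[2]+.0186
g=cv2.cvtColor(im,cv2.COLOR_RGB2HSV)[...,1].astype(int); print(im[118:134,257].mean(1).astype(int))
E=[];
for v in range(135,208,6):
    row=im[v].astype(int); sat=(row.max(1)-row.min(1))<40; br=row.mean(1)>95; ok=sat&br; u=257
    l=u
    while ok[l]: l-=1
    r=u
    while ok[r]: r+=1
    E.append((v,l+.5,r-.5))
E=np.array(E); print(E.astype(int).tolist())
tl=lambda uv:(onz('wrist',uv,zt,s)-p)@R
Lf=tl(E[:,[1,0]]);Rt=tl(E[:,[2,0]])
print(np.round(np.c_[Lf[:,0],Lf[:,1],Rt[:,1]],4)); print('end',tl([(257,125.5),(257,126.5)]))
k=np.polyfit(Rt[:,0],Rt[:,1],1); print('yaw right edge deg',np.degrees(np.arctan(k[0])))
E
```

```text
[102  94  53  50  56  71  99  98 114 197 240 249 251 251 252 251]
[[135, 239, 272], [141, 239, 271], [147, 240, 271], [153, 190, 271], [159, 170, 271], [165, 171, 271], [171, 171, 271], [177, 172, 271], [183, 240, 271], [189, 240, 271], [195, 241, 271], [201, 241, 271], [207, 241, 270]]
[[ 0.0656 -0.0087  0.0075]
 [ 0.0627 -0.0087  0.0071]
 [ 0.0597 -0.0083  0.0071]
 [ 0.0567 -0.0334  0.0072]
 [ 0.0537 -0.0436  0.0072]
 [ 0.0506 -0.0433  0.0073]
 [ 0.0475 -0.0436  0.0073]
 [ 0.0444 -0.0433  0.0073]
 [ 0.0412 -0.0086  0.0074]
 [ 0.038  -0.0086  0.0074]
 [ 0.0347 -0.0082  0.0075]
 [ 0.0315 -0.0082  0.0075]
 [ 0.0281 -0.0083  0.007 ]]
end [[ 7.02044110e-02 -9.14532168e-05 -1.87914275e-02]
 [ 6.97277506e-02 -9.13391682e-05 -1.87901275e-02]]
yaw right edge deg -0.1906856170832775
```

Call:
{"api": "play_rows", "payload": {"increments": [[[0,0,0],[0,0,-10.6],-1],[[0,0,0],[0,0,-10.6],-1],[[0,0,0],[0,0,-10.6],-1],[[-0.03,0,0],[0,0,0],-1],[[-0.045,0,0],[0,0,0],-1],[[-0.045,0,0],[0,0,0],-1],[[-0.045,0,0],[0,0,0],-1],[[-0.045,0,0],[0,0,0],-1],[[-0.045,0,0],[0,0,0],-1],[[-0.035,0,0],[0,0,0],-1],[[-0.024,0,0],[0,0,0],-1],[[0,0,0],[0,0,0],-1]]}}

```text
t: 16.18
tool_pos: [0.5952, 0.0331, 0.1837]
eef_rot: [[-0.235, 0.972, -0.003], [0.972, 0.235, -0.0], [0.0, -0.003, -1.0]]
force: [0.1, 0.2, -2.7]
grip_width: 0.0156
finger_force: 45.0
```

```bash
cat >> h.py <<'E'
H=np.array([.510,.0138,.094]); YAW=.241
def err():
    st=env.observe(); R=np.array(st['eef_rot']); c,s=np.cos(YAW),np.sin(YAW); S=np.array([[c,-s,0],[s,c,0],[0,0,1]])
    f=np.array(st['tool_pos'])+R@np.array([0,-.0435,-.0066])
    print('t',round(st['t'],2),'feet in stand frame(mm)',np.round(1e3*S.T@(f-H),1),'psi err deg',np.degrees(np.arctan2(R[1][0],R[0][0])-YAW)-90,'F stand',np.round(S.T@st['force'],2),'torque',np.round(st['torque'],2),'toolz',np.round(R[:,2],4))
E
python3 - <<'E'
from h import *
err(); snap('w8'); im=load('w8')['im']; cv2.imwrite('pics/c8.png',cv2.resize(im[...,::-1],None,fx=1.5,fy=1.5))
E
```

```text
t 16.18 feet in stand frame(mm) [43.8 -1.4 96.4] psi err deg -0.21390667059102952 F stand [ 0.12  0.21 -2.69] torque [ 0.04 -0.11 -0.  ] toolz [-3.e-03 -3.e-04 -1.e+00]
t 16.175 tcp [0.5952 0.0331 0.1837] psi 103.5943761920618 F [ 0.07  0.23 -2.69] z [-0.003 -0.    -1.   ]
```

View pics/c8.png

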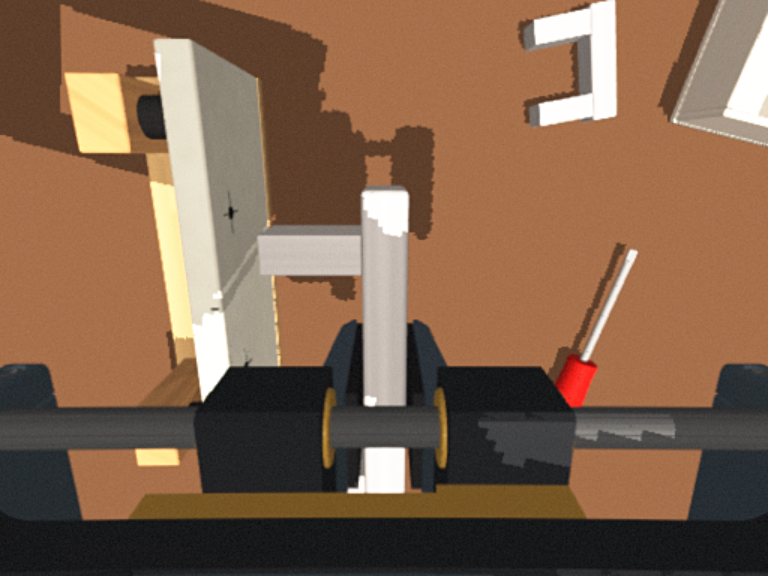

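The left hole is at (231,211)/1.5 = (154,141) and the right one at about (165,241). I'll triangulate against w1.

```bash
python3 - <<'E'
from h import *
a,b=load('w1'),load('w8'); p=dot(b['im'],154,141,7); q=dot(b['im'],165,240,5); print(p,q)
P,e=tri('wrist',(200.25,257.45),'wrist',p,a,b); Q,e2=tri('wrist',(274.94,257.36),'wrist',q,a,b); print(P,e,Q,e2)
c,s=np.cos(.241),np.sin(.241); print('from left hole',P-.048*np.array([-s,c,0]), 'mean',(P+Q)/2)
o,D=rays('wrist',[p],b); n=np.array([c,s,0]); X=o+D[0]*((H-o)@n/(D[0]@n)); print('w8 ray on face plane', X, 'stand y,z', (X-H)@np.array([-s,c,0]),X[2])
E
```

```text
[153.5502003  141.35511601] [164.6823622  244.12472441]
[0.49788001 0.06019652 0.09127395] 0.0006569026397636504 [ 0.5217742  -0.03307101  0.09251274] 4.920402834194283e-06
from left hole [0.50933636 0.01358373 0.09127395] mean [0.50982711 0.01356276 0.09189335]
w8 ray on face plane [0.49851326 0.06053647 0.09421592] stand y,z 0.04812736277090502 0.09421592005409285
```

Call:
{"api": "play_rows", "payload": {"increments": [[[0.0015,0,0.02],[0,0,-0.2],-1],[[0,0,0.03],[0,0,0],-1],[[0,0,0.03],[0,0,0],-1],[[0,0,0.016],[0,0,0],-1],[[0,-0.015,0],[0,0,0],-1],[[0,-0.015,0],[0,0,0],-1],[[0,-0.005,0],[0,0,0],-1],[[0,0,0],[0,0,0],-1],[[0,0,0],[0,0,0],-1]]}}

```text
t: 17.35
tool_pos: [0.562, 0.0276, 0.0901]
eef_rot: [[-0.241, 0.971, 0.002], [0.971, 0.241, 0.0], [-0.0, 0.002, -1.0]]
force: [-0.1, 0.5, -3.1]
grip_width: 0.0159
finger_force: 45.0
```

```bash
python3 -c "
from h import *
err()"
```

```text
t 17.35 feet in stand frame(mm) [10.3  0.9  2.6] psi err deg 0.12831051397878923 F stand [ 0.01  0.48 -3.1 ] torque [ 0.   -0.13  0.02] toolz [ 0.0019  0.     -1.    ]
```

Call:
{"api": "play_rows", "payload": {"increments": [[[-0.0005,-0.003,0.002],[0,0,0],-1],[[0,-0.003,0],[0,0,0],-1],[[0,-0.002,0],[0,0,0],-1],[[0,0,0],[0,0,0],-1],[[0,0,0],[0,0,0],-1]]}}

```text
t: 17.98
tool_pos: [0.5538, 0.0253, 0.0875]
eef_rot: [[-0.241, 0.971, 0.0], [0.971, 0.241, -0.0], [-0.0, 0.0, -1.0]]
force: [-0.4, -0.1, -2.2]
grip_width: 0.0157
finger_force: 45.0
```

```bash
python3 -c "
from h import *
for i in range(3): err(); optics.get_image('top')"
```

```text
t 17.98 feet in stand frame(mm) [1.7 0.6 0.1] psi err deg 0.1384688547572921 F stand [-0.43  0.01 -2.22] torque [ 0.02 -0.14 -0.  ] toolz [ 3.e-04 -0.e+00 -1.e+00]
t 18.02 feet in stand frame(mm) [1.7 0.6 0.1] psi err deg 0.13851974940803302 F stand [ 1.78  1.08 -1.76] torque [ 0.02 -0.13  0.06] toolz [ 3.e-04 -1.e-04 -1.e+00]
t 18.07 feet in stand frame(mm) [1.7 0.6 0.1] psi err deg 0.14035302207777534 F stand [ 0.7  -0.82 -2.84] torque [ 0.04 -0.11  0.  ] toolz [ 2.e-04 -1.e-04 -1.e+00]
```

Call:
{"api": "play_rows", "payload": {"increments": [[[0,-0.001,0],[0,0,0],-1],[[0,-0.001,0],[0,0,0],-1],[[0,-0.001,0],[0,0,0],-1],[[0,-0.001,0],[0,0,0],-1],[[0,0,0],[0,0,0],-1]]}}

```text
t: 18.75
tool_pos: [0.5502, 0.0243, 0.0875]
eef_rot: [[-0.241, 0.971, 0.001], [0.971, 0.241, 0.0], [-0.0, 0.001, -1.0]]
force: [2.5, 0.5, -4.1]
grip_width: 0.0154
finger_force: 45.0
```

```bash
python3 -c "
from h import *
for i in range(3): err(); optics.get_image('top')"
```

```text
t 18.75 feet in stand frame(mm) [-1.9  0.5  0.1] psi err deg 0.11984190126339911 F stand [ 2.52 -0.14 -4.13] torque [ 0.04 -0.52 -0.07] toolz [ 1.2e-03  2.0e-04 -1.0e+00]
t 18.8 feet in stand frame(mm) [-1.9  0.6  0.1] psi err deg 0.1290043471876885 F stand [ 1.2  -0.18 -3.18] torque [ 0.03 -0.48 -0.18] toolz [ 1.1e-03  1.0e-04 -1.0e+00]
t 18.85 feet in stand frame(mm) [-2.   0.5  0.1] psi err deg 0.1275463047590506 F stand [ 2.4  -1.03 -3.12] torque [ 0.08 -0.48 -0.08] toolz [ 9.e-04  0.e+00 -1.e+00]
```

Contact is at about 2 N, with the face roughly 0.5 mm behind my estimate. Next I'll push about 5.3 mm more.

Call:
{"api": "play_rows", "payload": {"increments": [[[0,-0.001,0],[0,0,0],-1],[[0,-0.001,0],[0,0,0],-1],[[0,-0.001,0],[0,0,0],-1],[[0,-0.001,0],[0,0,0],-1],[[0,0,0],[0,0,0],-1],[[0,0,0],[0,0,0],-1]]}}

```text
t: 19.65
tool_pos: [0.5474, 0.0236, 0.0877]
eef_rot: [[-0.24, 0.971, 0.004], [0.971, 0.24, 0.001], [-0.0, 0.004, -1.0]]
force: [6.4, 2.1, -4.0]
grip_width: 0.0155
finger_force: 45.0
```

```bash
python3 -c "
from h import *
F=[]
for i in range(6): err(); optics.get_image('top')"
```

```text
t 19.65 feet in stand frame(mm) [-4.9  0.5  0.2] psi err deg 0.10609678664071964 F stand [ 6.72  0.52 -3.98] torque [ 0.26 -1.29 -0.31] toolz [ 3.6e-03  5.0e-04 -1.0e+00]
t 19.7 feet in stand frame(mm) [-4.9  0.5  0.2] psi err deg 0.10813149650408604 F stand [ 6.54  0.01 -5.25] torque [ 0.28 -1.3  -0.27] toolz [ 3.5e-03  5.0e-04 -1.0e+00]
t 19.75 feet in stand frame(mm) [-4.9  0.5  0.2] psi err deg 0.10696880912172446 F stand [ 6.86  0.84 -4.29] torque [ 0.29 -1.25 -0.29] toolz [ 3.5e-03  5.0e-04 -1.0e+00]
t 19.8 feet in stand frame(mm) [-4.9  0.5  0.2] psi err deg 0.102332595663853 F stand [ 5.47 -0.58 -4.85] torque [ 0.25 -1.3  -0.27] toolz [ 3.5e-03  5.0e-04 -1.0e+00]
t 19.85 feet in stand frame(mm) [-4.9  0.5  0.2] psi err deg 0.1074221409416225 F stand [ 6.1  -0.78 -5.44] torque [ 0.21 -1.3  -0.32] toolz [ 3.5e-03  5.0e-04 -1.0e+00]
t 19.9 feet in stand frame(mm) [-4.9  0.5  0.2] psi err deg 0.10648708716462352 F stand [ 6.9  -0.03 -5.25] torque [ 0.26 -1.29 -0.24] toolz [ 3.5e-03  5.0e-04 -1.0e+00]
```

Call:
{"api": "play_rows", "payload": {"increments": [[[0,-0.001,0],[0,0,0],-1],[[0,-0.001,0],[0,0,0],-1],[[0,-0.001,0],[0,0,0],-1],[[0,0,0],[0,0,0],-1],[[0,0,0],[0,0,0],-1],[[0,0,0],[0,0,0],-1]]}}

```text
t: 20.7
tool_pos: [0.5458, 0.0232, 0.0879]
eef_rot: [[-0.24, 0.971, 0.006], [0.971, 0.24, 0.001], [-0.0, 0.006, -1.0]]
force: [7.7, 2.9, -6.7]
grip_width: 0.0161
finger_force: 45.0
```

```bash
python3 -c "
from h import *
for i in range(5): err(); snap('t9','top') if i==0 else optics.get_image('top')
snap('w9'); snap('s9','side')
a=load('w9')['im'][...,::-1]; b=cv2.resize(load('s9')['im'][130:260,220:340,::-1],None,fx=2.2,fy=2.2); o=np.zeros((384,800,3),np.uint8); o[:,:512]=a; o[:b.shape[0],520:520+b.shape[1]]=b; cv2.imwrite('pics/c9.png',o)"
```

```text
t 20.7 feet in stand frame(mm) [-6.6  0.5  0.2] psi err deg 0.09864377590103857 F stand [ 8.15  0.99 -6.69] torque [ 0.49 -1.75 -0.25] toolz [ 0.0063  0.0011 -1.    ]
t 20.7 tcp [0.5458 0.0232 0.0879] psi 103.90692663855388 F [ 7.68  2.91 -6.69] z [ 0.006  0.001 -1.   ]
t 20.75 feet in stand frame(mm) [-6.6  0.5  0.2] psi err deg 0.09729255220841537 F stand [ 8.6   0.69 -6.73] torque [ 0.45 -1.73 -0.2 ] toolz [ 0.0063  0.0011 -1.    ]
t 20.8 feet in stand frame(mm) [-6.6  0.5  0.2] psi err deg 0.09742853490469372 F stand [ 8.82  0.37 -6.49] torque [ 0.46 -1.75 -0.32] toolz [ 0.0064  0.0011 -1.    ]
t 20.85 feet in stand frame(mm) [-6.5  0.5  0.2] psi err deg 0.09918234138291382 F stand [ 8.21  0.7  -6.35] torque [ 0.43 -1.76 -0.29] toolz [ 0.0064  0.0011 -1.    ]
t 20.9 feet in stand frame(mm) [-6.6  0.5  0.2] psi err deg 0.0961159808252745 F stand [ 8.38  0.29 -5.92] torque [ 0.46 -1.79 -0.21] toolz [ 0.0064  0.0011 -1.    ]
t 20.95 tcp [0.5458 0.0232 0.0879] psi 103.90623781791827 F [ 8.4   2.1  -6.54] z [ 0.006  0.001 -1.   ]
t 21.0 tcp [0.5458 0.0232 0.0879] psi 103.90648313148469 F [ 8.18  2.71 -6.76] z [ 0.006  0.001 -1.   ]
```

View pics/c9.png

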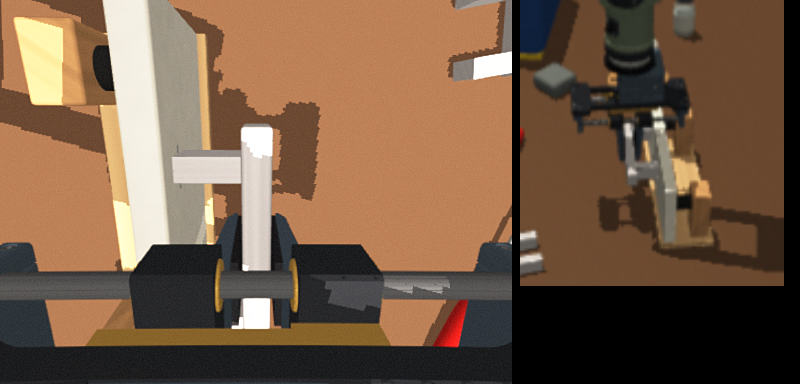

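The foot covers the hole, with the pencil cross showing evenly above at (178,148) and below at (180,185), and the push is about 8.5–9 N. Now I'll hold it there.

Call:
{"api": "play_rows", "payload": {"increments": [[[0,0,0],[0,0,0],-1],[[0,0,0],[0,0,0],-1],[[0,0,0],[0,0,0],-1],[[0,0,0],[0,0,0],-1],[[0,0,0],[0,0,0],-1],[[0,0,0],[0,0,0],-1],[[0,0,0],[0,0,0],-1],[[0,0,0],[0,0,0],-1],[[0,0,0],[0,0,0],-1],[[0,0,0],[0,0,0],-1],[[0,0,0],[0,0,0],-1],[[0,0,0],[0,0,0],-1]]}}

```text
t: 22.55
tool_pos: [0.5458, 0.0231, 0.0879]
eef_rot: [[-0.24, 0.971, 0.006], [0.971, 0.24, 0.001], [-0.0, 0.006, -1.0]]
force: [9.1, 2.3, -7.2]
grip_width: 0.016
finger_force: 45.0
```

Call:
{"api": "play_rows", "payload": {"increments": [[[0,0,0],[0,0,0],-1],[[0,0,0],[0,0,0],-1],[[0,0,0],[0,0,0],-1],[[0,0,0],[0,0,0],-1],[[0,0,0],[0,0,0],-1],[[0,0,0],[0,0,0],-1],[[0,0,0],[0,0,0],-1],[[0,0,0],[0,0,0],-1],[[0,0,0],[0,0,0],-1],[[0,0,0],[0,0,0],-1],[[0,0,0],[0,0,0],-1],[[0,0,0],[0,0,0],-1]]}}

```text
t: 24.05
tool_pos: [0.5458, 0.0232, 0.0879]
eef_rot: [[-0.24, 0.971, 0.006], [0.971, 0.24, 0.001], [-0.0, 0.006, -1.0]]
force: [8.3, 3.6, -6.5]
grip_width: 0.0155
finger_force: 45.0
```

```bash
python3 -c "
from h import *
err(); print(env.hand_in())"
```

```text
t 24.05 feet in stand frame(mm) [-6.6  0.5  0.2] psi err deg 0.09764438730697123 F stand [ 8.88  1.55 -6.5 ] torque [ 0.48 -1.78 -0.29] toolz [ 0.0064  0.0011 -1.    ]
the job is handed in; nothing more can be done
None
```

I handed the job in at 24 s: the mug stands free on the trivet, about 2 mm off centre by my measurement, and the long pull is still gripped with its feet over the holes (within about 0.5 mm), pushing with about 9 N; the hand-in returned no verdict.

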